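Lay out the miniature books on their display plinths

TASK

Take the two piles of miniature books apart and lay each of the five books flat, cover up, in the middle of the display plinth whose felt has the colour of its cover, with the book's long side squarely along the plinth's long side. Set every book down gently rather than dropping it, and leave the other things on the table where they are.

Things in the scene. Friction and masses are not known exactly. Their poses are not given: they have to be found in the camera images.
- red_center (a point): Centre (half-way up) of the large red miniature book, a rigid closed block lying flat, cover up, with red covers, ivory page edges and a thin gilt frame on the cover: 78 mm along its own x, 60 mm along its own y (spine on -y), 24 mm thick along z (up). It may be gripped across its 60 mm width. At the start it lies on the table, at the bottom of a pile.
- blue_center (a point): Centre (half-way up) of the large blue miniature book, a rigid closed block lying flat, cover up, with blue covers, ivory page edges and a thin gilt frame on the cover: 78 mm along its own x, 60 mm along its own y (spine on -y), 24 mm thick along z (up). It may be gripped across its 60 mm width. At the start it lies on the table, at the bottom of a pile.
- green_center (a point): Centre (half-way up) of the medium green miniature book, a rigid closed block lying flat, cover up, with green covers, ivory page edges and a thin gilt frame on the cover: 64 mm along its own x, 46 mm along its own y (spine on -y), 22 mm thick along z (up). It may be gripped across its 46 mm width. At the start it lies on one of the two large books (red or blue).
- yellow_center (a point): Centre (half-way up) of the medium yellow miniature book, a rigid closed block lying flat, cover up, with yellow covers, ivory page edges and a thin gilt frame on the cover: 64 mm along its own x, 46 mm along its own y (spine on -y), 22 mm thick along z (up). It may be gripped across its 46 mm width. At the start it lies on one of the two large books (red or blue).
- purple_center (a point): Centre (half-way up) of the small purple miniature book, a rigid closed block lying flat, cover up, with purple covers, ivory page edges and a thin gilt frame on the cover: 48 mm along its own x, 34 mm along its own y (spine on -y), 20 mm thick along z (up). It may be gripped across its 34 mm width. At the start it lies on top of the green book, as the third layer of the taller pile.
- plinth_red: Fixed low white display plinth with a red felt top, 96 mm along its x by 78 mm along its y, 12 mm high overall; the origin is the centre of its underside on the table, so the felt is 12 mm above it. z is up. The red book lies on it with its long side along the plinth's long side (x). Small loose things up to 60 mm tall, not to be moved, stand between the plinths and the piles; no plinth or pile has one nearer than about 10 mm.
- plinth_blue: Fixed low white display plinth with a blue felt top, 96 mm along its x by 78 mm along its y, 12 mm high overall; the origin is the centre of its underside on the table, so the felt is 12 mm above it. z is up. The blue book lies on it with its long side along the plinth's long side (x). Small loose things up to 60 mm tall, not to be moved, stand between the plinths and the piles; no plinth or pile has one nearer than about 10 mm.
- plinth_green: Fixed low white display plinth with a green felt top, 96 mm along its x by 78 mm along its y, 12 mm high overall; the origin is the centre of its underside on the table, so the felt is 12 mm above it. z is up. The green book lies on it with its long side along the plinth's long side (x). Small loose things up to 60 mm tall, not to be moved, stand between the plinths and the piles; no plinth or pile has one nearer than about 10 mm.
- plinth_yellow: Fixed low white display plinth with a yellow felt top, 96 mm along its x by 78 mm along its y, 12 mm high overall; the origin is the centre of its underside on the table, so the felt is 12 mm above it. z is up. The yellow book lies on it with its long side along the plinth's long side (x). Small loose things up to 60 mm tall, not to be moved, stand between the plinths and the piles; no plinth or pile has one nearer than about 10 mm.
- plinth_purple: Fixed low white display plinth with a purple felt top, 96 mm along its x by 78 mm along its y, 12 mm high overall; the origin is the centre of its underside on the table, so the felt is 12 mm above it. z is up. The purple book lies on it with its long side along the plinth's long side (x). Small loose things up to 60 mm tall, not to be moved, stand between the plinths and the piles; no plinth or pile has one nearer than about 10 mm.
Not all that is in view belongs to the job. There is more than one size of the part that bears purple_center; the job needs the larger.

How it is judged:
By the outcome, as a careful person would: the job done as asked, in the order asked, and still so for the second after the job is handed in, with the robot touching nothing.
It also fails if it takes over 120 s, if anything falls off the work surface, if the arm or the gripper's body presses on something with over 40 N, if the wrist force passes 120 N, or if a joint passes its speed limit or range.

ROBOT

A 7-joint arm with a two-finger parallel gripper is mounted at the origin on the work surface. World frame = base frame: x ahead of the robot, y to its left, z up, the work surface at z = 0. Lengths are in m, angles in rad, forces in N, time in s.
With the tool pointing down it reaches from about 0.425 to 0.875 m from the base axis. Payload 9.9 kg.
Tool frame: the origin (TCP) lies midway between the tips of the shut fingers; the grasp point (between the pads) lies 19 mm behind it; z points along the fingers, y is the line along which they close (so a half turn about z gives the same grasp; the last joint's range is limited). The gripper opens to 85 mm and grips with 20 to 120 N. Pads are 22 mm wide; open, the fingers measure 114 mm over their backs; the gripper's body (76 mm by 85 mm) begins 54 mm behind the grasp point. The pads swing forward as they close: fully open they stand 13 mm farther back than shut.
Start: joints at [-1.37, 0.576, 0.025, 1.437, -0.015, 1.129, -0.057], TCP at [0.19, 0.648, 0.231] pointing down, gripper open.
Joint ranges: [-2.76, 2.76], [-0.34, 2.15], [-1.52, 1.57], [0.19, 2.46], [-1.09, 4.23], [0.17, 1.99], [-2.82, 2.82]. Speed limits (rad/s): [2.22, 2.22, 3.01, 3.01, 3.14, 3.14, 3.14].

INTERFACE

Orientations are given as a unit quaternion [x, y, z, w].
In Python, from station import telemetry, eyes, r gives the robot as it stands.
- The arm moves only by the shell command python3 -m jog 'ROWS'. ROWS is JSON, a list of rows, each a list of 7 numbers: the shift along the world's x, y, z in m, then the turn, a rotation vector about the world's x, y, z in degrees, then the closure, from -1 (fully open) to 1 (shut), so that 0 is half open. A call has 1 to 8 rows; each row shifts and turns the commanded pose from where the row before left it; what a row does not reach is not made up. A row lasts 1/12 s, in which the tool goes at most 41.7 mm and 7.16 degrees, less where a joint would pass 70% of its speed; a pose out of reach is approached as far as the arm can. A call is refused whole if a number of a shift passes 0.0417 or a number of a turn 7.16, either way. A call with a gripper value outside its range is refused whole. The fingers move at their own pace and stop on an object; the grip force is fixed at half the most. Time passes only in rows, so rows that do not move let the fingers close. It gives the time, the measured TCP pose, the force, the opening and the grip force at its end, in the units of the state.
- telemetry.sense(): the state, without advancing time (a new reading comes with each control period).
- eyes.get_image(name): name is "side" or "top"; returns a dict with "image" (480x640x3 uint8, red, green, blue), "z_map" (480x640 float32, m along the optical axis (not along the pixel's ray), 0 where there is no reading), "intrinsics" (3x3 intrinsics, pixels), "R" (3x3) and "t" (3): a world point X has camera coordinates R X + t. Camera axes: x right, y down, z forward; pixel columns grow to the right and rows downward; lengths in m; the calibration is good to about 2 mm. A picture is of the moment at which its call begins.
- r.close_job(): hands the job in; it is judged then, once.
The state is a dict: "time": time; "q": joint angles; "qvel": joint speeds; "joint_efforts": joint torques, N m; "tool_pos": TCP position; "orientation": TCP orientation; "wrist_force": force on the tool from outside, world axes, zero at the start; "wrist_torque": the same for the moment, N m; "opening": finger opening in m; "finger_force": force on a finger pad.
Only numpy, scipy, OpenCV 4.12 (cv2) and the standard library are available. Lean on these libraries where they do the work, as an engineer would, in place of code of your own. Each camera call takes 0.05 s, during which the arm holds its last target. There are 200 camera calls.

## Working session

There is one attempt and no reset: what is moved stays moved. The work goes in short steps, Python scripts to look and compute and a shell command to move; the robot and the scene stay as the last step left them, time stands still between calls to the robot, and variables do not carry over. Pictures are saved under pics/ and viewed, at most 14 in all, crops included, and the job is handed in when it is done.

```bash
ls; mkdir -p pics; python3 - <<'E'
from station import telemetry, eyes, r
import cv2,numpy as np
for n in("top","side"):
    d=eyes.get_image(n); cv2.imwrite(f"pics/{n}0.png",d["image"][:,:,::-1]); np.savez(f"{n}0.npz",**d)
    print(n,d["intrinsics"],d["R"],d["t"])
print(telemetry.sense())
E
```

```text
pics
top [[587.17361642   0.         328.12168133]
 [  0.         587.17361642 232.73230105]
 [  0.           0.           1.        ]] [[-0.01441725 -0.99986     0.00849298]
 [-0.99449565  0.01345727 -0.10391009]
 [ 0.10378125 -0.00994433 -0.99455043]] [-0.01223297  0.56676323  1.25072434]
side [[468.95451008   0.         316.83133124]
 [  0.         468.95451008 240.19263124]
 [  0.           0.           1.        ]] [[ 0.89574419 -0.44433524 -0.01444072]
 [-0.29779366 -0.57557651 -0.76159741]
 [ 0.33009283  0.68649682 -0.64788953]] [-0.50401558  0.21143901  0.82938394]
{'time': 0.1, 'q': array([-1.36982973,  0.57643434,  0.02484962,  1.43779807, -0.01500413,
        1.12901739, -0.05652597]), 'qvel': array([ 0.00104492, -0.00094278,  0.00017124, -0.00144865,  0.00035319,
       -0.00098431, -0.00065979]), 'joint_efforts': array([ 6.70207548e-03, -7.67291880e+01,  2.25823715e+00, -2.86600775e+01,
        1.59463490e-02,  8.65198468e-03,  2.98715702e-05]), 'tool_pos': array([0.1895106 , 0.64743572, 0.2305473 ]), 'orientation': array([ 1.41901069e-01,  9.89880571e-01, -7.33068150e-04, -6.86472753e-05]), 'wrist_force': array([ 0.45486836, -0.2100133 ,  0.72513994]), 'wrist_torque': array([ 0.0208305 , -0.06738486, -0.01950746]), 'finger_force': 0.0, 'opening': 0.08578603492455844}
```

View pics/top0.png

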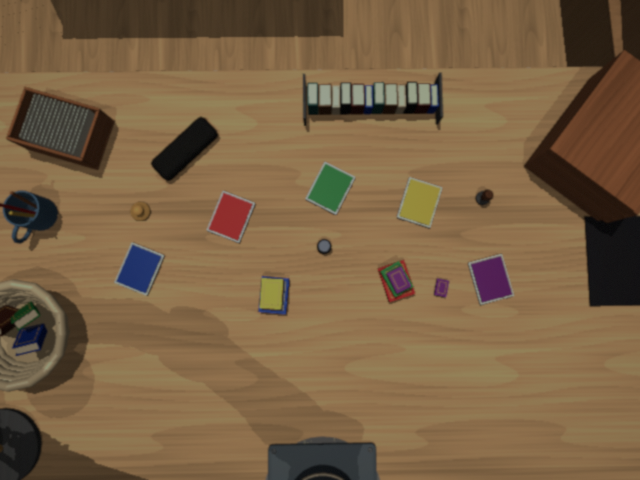

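View pics/side0.png

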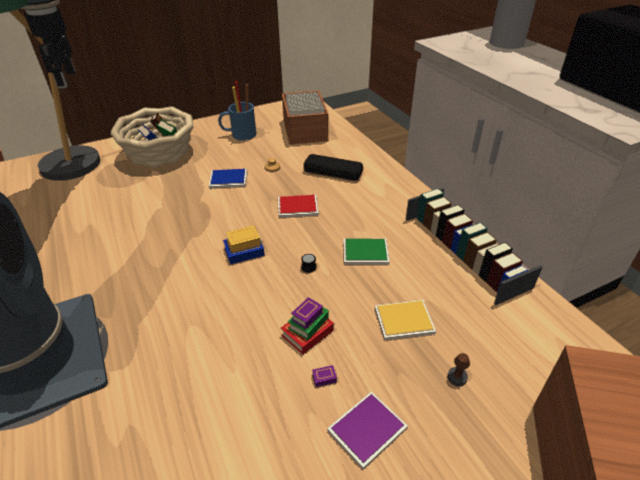

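Top view: plinths are at blue (140,268), red (231,217), green (331,188), yellow (420,202) and purple (491,279). The yellow-on-blue pile is at (274,295) and the purple/green/red pile at (397,281).
Things that could be mistaken for the purple book are the small purple decoy at (441,288), the purple plinth at (491,279), and the basket and shelf books. I choose the purple book on top of the pile at (399,279) and will check it in a crop.

```bash
cat > h.py <<'E'
import cv2,numpy as np
from station import telemetry,eyes,r
HUE=dict(red=(174,7),yellow=(18,34),green=(50,85),blue=(105,128),purple=(135,165))
def mask(img,c):
    h,s,v=cv2.split(cv2.cvtColor(img,cv2.COLOR_RGB2HSV)); a,b=HUE[c]
    m=((h>=a)&(h<=b)) if a<b else ((h>=a)|(h<=b))
    return (m&(s>(165 if c=='yellow' else 110))&(v>40)).astype(np.uint8)
def toplane(d,uv,z):
    K,R,t=d["intrinsics"],d["R"],d["t"]
    uv=np.asarray(uv,float).reshape(-1,2)
    ray=np.c_[(uv-[K[0,2],K[1,2]])/K[0,0],np.ones(len(uv))]@R
    o=-R.T@t
    return (o+ray*((z-o[2])/ray[:,2])[:,None])[:,:2]
def project(d,p):
    q=d["R"]@np.asarray(p)+d["t"]; q=d["intrinsics"]@q; return q[:2]/q[2]
def find(d,c,p,z,rad=32):
    """rect of the colour-c blob near world point p at height z: centre, size, long-axis angle deg"""
    u,v=project(d,[*p[:2],z]).astype(int); m=mask(d["image"],c)
    w=np.zeros_like(m); cv2.circle(w,(int(u),int(v)),rad,1,-1); m=cv2.morphologyEx(m*w,cv2.MORPH_CLOSE,np.ones((3,3)))
    cs,_=cv2.findContours(m,cv2.RETR_EXTERNAL,cv2.CHAIN_APPROX_NONE)
    k=max(cs,key=cv2.contourArea)
    P=toplane(d,k,z).astype(np.float32)*1000
    (cx,cy),(a,b),th=cv2.minAreaRect(P)
    if a<b:a,b,th=b,a,th+90
    M=cv2.moments(P.reshape(-1,1,2)); 
    zz=d["z_map"][m>0]; ys,xs=np.nonzero(m); ok=zz>0
    K=d["intrinsics"]; C=np.c_[(xs-K[0,2])/K[0,0]*zz,(ys-K[1,2])/K[0,0]*zz,zz][ok]
    W=(C-d["t"])@d["R"]
    return dict(c=(round(cx,1),round(cy,1)),cen=(round(M['m10']/M['m00'],1),round(M['m01']/M['m00'],1)),size=(round(a),round(b)),ang=round((th+90)%180-90,1),z=round(float(np.median(W[:,2]))*1000,1))
E
python3 - <<'E'
from h import *
T=dict(np.load("top0.npz"));S=dict(np.load("side0.npz"))
pl=dict(blue=(140,268),red=(231,217),green=(331,188),yellow=(420,202),purple=(491,279))
for n,uv in pl.items():
    p=toplane(T,uv,.012)[0]; print("plinth",n,find(T,n,p,.012),"\n    ",find(S,n,p,.012,45))
for n,uv,z in(("yellow",(274,295),.046),("blue",(274,295),.024),("purple",(399,279),.066),("green",(397,281),.046),("red",(397,281),.024),("purple",(441,288),.015)):
    p=toplane(T,uv,z)[0]; print(n,find(T,n,p,z,22),"\n    ",find(S,n,p,z,20))
for uv in((324,246),(141,211),(484,198)): print("obst",toplane(T,uv,.03))
i=T["image"][240:330,240:520,::-1]; cv2.imwrite("pics/crop.png",cv2.resize(i,None,fx=2.8,fy=2.8,interpolation=cv2.INTER_CUBIC))
E
```

```text
plinth blue {'c': (495.4, 396.3), 'cen': (495.4, 396.3), 'size': (84, 67), 'ang': -22.4, 'z': 11.3} 
     {'c': (492.5, 395.3), 'cen': (492.5, 395.0), 'size': (85, 66), 'ang': -22.4, 'z': 11.7}
plinth red {'c': (608.2, 195.7), 'cen': (608.3, 195.9), 'size': (86, 68), 'ang': -21.9, 'z': 11.3} 
     {'c': (606.8, 195.8), 'cen': (606.2, 196.0), 'size': (86, 71), 'ang': -23.0, 'z': 11.7}
plinth green {'c': (669.9, -25.8), 'cen': (669.8, -25.7), 'size': (83, 65), 'ang': -27.7, 'z': 11.4} 
     {'c': (667.9, -26.5), 'cen': (667.9, -26.5), 'size': (85, 66), 'ang': -27.3, 'z': 11.7}Traceback (most recent call last):
  File "<stdin>", line 5, in <module>
  File "h.py", line 21, in find
    k=max(cs,key=cv2.contourArea)
ValueError: max() iterable argument is empty
```

```bash
python3 - <<'E'
from h import *
T=dict(np.load("top0.npz"));S=dict(np.load("side0.npz"))
for I,ps in((T,((420,202),(272,294),(420,240),(300,300),(399,279),(441,288),(409,286))),(S,((405,318),(244,237),(350,360)))):
    h=cv2.cvtColor(I["image"],cv2.COLOR_RGB2HSV)
    for u,v in ps: print((u,v),h[v,u])
i=T["image"][240:330,240:520,::-1]; cv2.imwrite("pics/crop.png",cv2.resize(i,None,fx=2.8,fy=2.8,interpolation=cv2.INTER_CUBIC))
E
```

```text
(420, 202) [ 26 155 150]
(272, 294) [ 29 146 150]
(420, 240) [ 17 117 148]
(300, 300) [ 17 116 147]
(399, 279) [149 141  94]
(441, 288) [149 147  90]
(409, 286) [149 122  86]
(405, 318) [ 21 172 224]
(244, 237) [ 20 177 222]
(350, 360) [ 15 121 220]
```

View pics/crop.png

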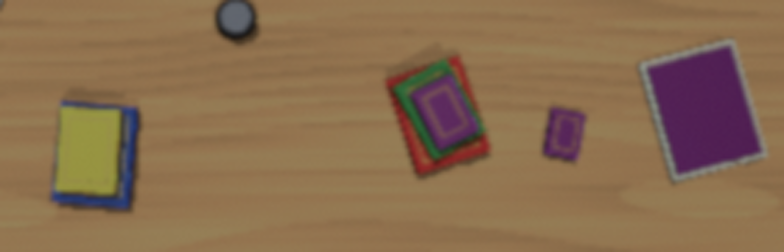

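The crop shows the purple book on the pile at crop (445,112), bigger than the decoy at (565,133). Yellow lies on blue at (90,150).

```bash
sed -i "s/(s>(165 if c=='yellow' else 110))/(s>(135 if c=='yellow' else 90))/; s/yellow=(18,34)/yellow=(19,36)/" h.py; python3 - <<'E'
from h import *
T=dict(np.load("top0.npz"));S=dict(np.load("side0.npz"))
pl=dict(blue=(140,268),red=(231,217),green=(331,188),yellow=(420,202),purple=(491,279))
for n,uv in pl.items():
    p=toplane(T,uv,.012)[0]; print("plinth",n,find(T,n,p,.012),"\n    ",find(S,n,p,.012,45))
for n,uv,z in(("yellow",(274,295),.046),("blue",(274,295),.024),("purple",(399,279),.066),("green",(397,281),.046),("red",(397,281),.024),("purple",(441,288),.015)):
    p=toplane(T,uv,z)[0]; print(n,find(T,n,p,z,22),"\n    ",find(S,n,p,z,20))
for uv in((324,246),(141,211),(484,198)): print("obst",toplane(T,uv,.03))
E
```

```text
plinth blue {'c': (495.3, 396.4), 'cen': (495.3, 396.4), 'size': (85, 68), 'ang': -22.3, 'z': 11.3} 
     {'c': (492.8, 395.3), 'cen': (492.8, 395.4), 'size': (85, 68), 'ang': -22.8, 'z': 11.7}
plinth red {'c': (608.5, 195.8), 'cen': (608.5, 196.0), 'size': (87, 69), 'ang': -22.0, 'z': 11.3} 
     {'c': (606.6, 195.6), 'cen': (606.3, 195.6), 'size': (87, 71), 'ang': -21.9, 'z': 11.7}
plinth green {'c': (669.4, -25.6), 'cen': (669.8, -25.7), 'size': (84, 67), 'ang': -27.7, 'z': 11.4} 
     {'c': (667.9, -26.6), 'cen': (667.8, -26.7), 'size': (86, 66), 'ang': -27.4, 'z': 11.7}
plinth yellow {'c': (634.6, -224.5), 'cen': (634.8, -224.7), 'size': (84, 65), 'ang': -18.5, 'z': 11.3} 
     {'c': (633.4, -225.3), 'cen': (633.5, -225.4), 'size': (87, 69), 'ang': -18.5, 'z': 11.7}
plinth purple {'c': (461.6, -376.8), 'cen': (461.8, -376.9), 'size': (84, 66), 'ang': 14.3, 'z': 11.2} 
     {'c': (460.6, -378.3), 'cen': (460.7, -378.5), 'size': (87, 69), 'ang': 14.3, 'z': 11.7}
yellow {'c': (436.2, 102.1), 'cen': (436.3, 102.3), 'size': (61, 44), 'ang': -3.0, 'z': 45.3} 
     {'c': (433.4, 91.8),
[... 406 characters left out ...]
7, 42), 'ang': 26.4, 'z': 65.4}
green {'c': (463.9, -164.0), 'cen': (469.7, -149.6), 'size': (62, 44), 'ang': 28.1, 'z': 44.7} 
     {'c': (464.5, -172.2), 'cen': (461.0, -187.1), 'size': (62, 52), 'ang': 25.5, 'z': 44.4}
red {'c': (437.6, -160.6), 'cen': (434.7, -162.9), 'size': (84, 45), 'ang': 65.5, 'z': 22.4} 
     {'c': (450.0, -184.6), 'cen': (451.2, -191.2), 'size': (73, 48), 'ang': -25.1, 'z': 23.7}
purple {'c': (444.6, -265.4), 'cen': (444.6, -265.4), 'size': (36, 26), 'ang': -13.2, 'z': 14.5} 
     {'c': (441.7, -271.5), 'cen': (441.7, -271.4), 'size': (37, 33), 'ang': -12.9, 'z': 14.7}
obst [[ 0.53761006 -0.0107681 ]]
obst [[0.6196963  0.38748415]]
obst [[ 0.63861592 -0.36390331]]
```

```bash
cat > g.py <<'E'
import sys,numpy as np
from scipy.spatial.transform import Rotation as Ro
from station import telemetry
s=telemetry.sense(); R=Ro.from_quat(s["orientation"]).as_matrix()
L=(np.degrees(np.arctan2(R[1,0],R[0,0]))+90)%180-90
p=s["tool_pos"]*1000
print("t %.1f"%s["time"],"p",p.round(1),"L %.2f"%L,"tilt",np.degrees(R[:2,2]).round(2),"open %.1f F %.0f"%(s["opening"]*1000,s["finger_force"]),"w",s["wrist_force"].round(1),"q7 %.2f"%s["q"][6])
if len(sys.argv)>1:
    t=[float(a) for a in sys.argv[1:]]; print("d",(np.array(t[:3])-p).round(1),"dL %.2f"%(t[3]-L))
E
python3 -m jog '[[0.031,-0.03,0,0,0,5.2,-1],[0.031,-0.03,0,0,0,5.2,-1],[0.031,-0.03,0,0,0,5.2,-1],[0.031,-0.03,0,0,0,5.2,-1],[0.031,-0.03,0,0,0,5.2,-0.5],[0.031,-0.03,0,0,0,5.2,-0.5],[0.031,-0.03,0,0,0,5.2,-0.5],[0.031,-0.03,0,0,0,5.2,-0.5]]'
python3 g.py 461 -166.3 150 25.3
```

```text
time: 0.77
tool_pos: [0.4302, 0.4142, 0.2311]
orientation: [-0.221, 0.975, -0.0, -0.0]
wrist_force: [0.8, 1.2, -0.2]
opening: 0.0638
finger_force: 0.0
t 0.8 p [430.2 414.2 231.1] L 25.54 tilt [-0.02 -0.03] open 63.8 F 0 w [ 0.8  1.2 -0.2] q7 1.10
d [  30.8 -580.5  -81.1] dL -0.24
```

```bash
python3 -m jog '[[0.006,-0.036,0,0,0,0,-0.5],[0.006,-0.036,0,0,0,0,-0.5],[0.006,-0.036,0,0,0,0,-0.5],[0.006,-0.036,0,0,0,0,-0.5],[0,-0.036,0,0,0,0,-0.5],[0,-0.036,0,0,0,0,-0.5],[0,-0.036,0,0,0,0,-0.5],[0,-0.036,0,0,0,0,-0.5]]' >/dev/null
python3 -m jog '[[0,-0.036,-0.01,0,0,0,-0.5],[0,-0.036,-0.01,0,0,0,-0.5],[0,-0.036,-0.01,0,0,0,-0.5],[0,-0.036,-0.01,0,0,0,-0.5],[0,-0.036,-0.01,0,0,0,-0.5],[0,-0.036,-0.01,0,0,0,-0.5],[0,-0.036,-0.01,0,0,0,-0.5],[0,-0.036,-0.01,0,0,0,-0.5]]' >/dev/null
python3 -m jog '[[0,0,0,0,0,0,-0.5]]' >/dev/null
python3 g.py 461 -166.3 51 25.3
```

```text
t 2.2 p [ 451.3 -167.3  149.7] L 24.78 tilt [-0.14 -0.16] open 64.2 F 0 w [-0.7 -0.8  0.7] q7 2.26
d [  9.7   1.  -98.7] dL 0.52
```

```bash
python3 -m jog '[[0.005,0,0,0,0,0,-0.3],[0.005,0.001,-0.02,0,0,0.5,-0.3],[0,0,-0.025,0,0,0,-0.3],[0,0,-0.025,0,0,0,-0.3],[0,0,-0.015,0,0,0,-0.3],[0,0,-0.01,0,0,0,-0.3],[0,0,0,0,0,0,-0.3]]' >/dev/null
python3 g.py 461 -166.3 51 25.3
python3 - <<'E'
from h import *
S=eyes.get_image("side"); T=eyes.get_image("top")
i=S["image"][250:390,220:400,::-1]; j=T["image"][225:345,310:490,::-1]
i=cv2.resize(i,None,fx=2.2,fy=2.2,interpolation=cv2.INTER_CUBIC);j=cv2.resize(j,(396,308))
cv2.imwrite("pics/a1.png",np.hstack([i,j]))
E
```

```text
t 2.8 p [ 462.8 -157.1   54.6] L 25.91 tilt [-0.16  0.08] open 55.2 F 0 w [ 0.5  0.2 -0.1] q7 2.25
d [-1.8 -9.2 -3.6] dL -0.61
```

View pics/a1.png

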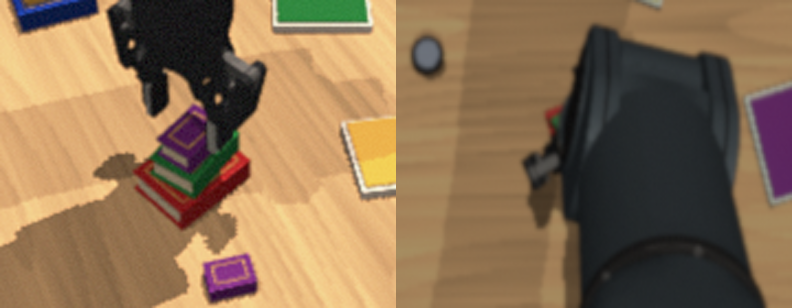

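The side crop shows the fingers either side of the purple book (crop 188,130). The tool is about 9 mm too far in +y, so I'll correct that and then close.

```bash
python3 -m jog '[[-0.001,-0.005,0,0,0,-0.6,-0.3],[-0.001,-0.004,0,0,0,0,-0.3],[0,0,-0.003,0,0,0,-0.3],[0,0,0,0,0,0,-0.3],[0,0,0,0,0,0,-0.3]]' >/dev/null
python3 g.py 461 -166.3 51 25.3
```

```text
t 3.3 p [ 461.2 -168.1   53.5] L 25.16 tilt [ 0.02 -0.  ] open 55.6 F 0 w [0.6 0.2 0.3] q7 2.26
d [-0.2  1.8 -2.5] dL 0.14
```

```bash
python3 -m jog '[[0,0.0015,-0.0025,0,0,0,-0.3],[0,0,0,0,0,0,0.1],[0,0,0,0,0,0,0.2],[0,0,0,0,0,0,1],[0,0,0,0,0,0,1],[0,0,0,0,0,0,1]]' >/dev/null
python3 g.py 461 -166.3 51 25.3
python3 -m jog '[[0,0,0.002,0,0,0,1],[0,0,0.01,0,0,0,1],[0,0,0.02,0,0,0,1],[0,0,0.02,0,0,0,1],[0,0,0.01,0,0,0,1],[0,0,0,0,0,0,1],[0,0,0,0,0,0,1]]' >/dev/null
python3 g.py 461 -378 100 14.3
```

```text
t 3.8 p [ 461.1 -166.3   51. ] L 25.19 tilt [-0.    0.01] open 32.4 F 60 w [-1.1  1.4  5.5] q7 2.25
d [-0.1 -0.   0. ] dL 0.11
t 4.4 p [ 461.4 -166.6  113. ] L 25.18 tilt [ 0.06 -0.02] open 32.7 F 60 w [-0.3  0.4 -0.5] q7 2.26
d [  -0.4 -211.4  -13. ] dL -10.88
```

```bash
python3 -m jog '[[0,-0.015,0,0,0,0,1],[0,-0.03,0,0,0,-2,1],[0,-0.035,0,0,0,-2,1],[0,-0.035,0,0,0,-2,1],[0,-0.035,0,0,0,-2,1],[0,-0.03,0,0,0,-2,1],[0,-0.02,0,0,0,-0.9,1],[0,-0.011,0,0,0,0,1]]' >/dev/null
python3 -m jog '[[0,0,-0.02,0,0,0,1],[0,0,-0.025,0,0,0,1],[0,0,-0.02,0,0,0,1],[0,0,-0.01,0,0,0,1],[0,0,0,0,0,0,1],[0,0,0,0,0,0,1]]' >/dev/null
python3 g.py 461 -377.5 18 14.3
```

```text
t 5.5 p [ 461.1 -376.8   37.4] L 14.33 tilt [-0.06  0.05] open 32.9 F 60 w [0.  0.3 1. ] q7 2.46
d [ -0.1  -0.7 -19.4] dL -0.03
```

```bash
python3 -m jog '[[0,-0.0007,-0.008,0,0,0,1],[0,0,-0.006,0,0,0,1],[0,0,-0.003,0,0,0,1],[0,0,-0.001,0,0,0,1],[0,0,0,0,0,0,1]]' >/dev/null; python3 g.py 461 -377.5 17 14.3
python3 -m jog '[[0,0,-0.001,0,0,0,1],[0,0,0,0,0,0,1]]' >/dev/null; python3 g.py 461 -377.5 17 14.3
```

```text
t 6.0 p [ 461.1 -378.2   19.7] L 14.28 tilt [-0.01  0.  ] open 32.5 F 60 w [-0.6  0.5 -0.6] q7 2.46
d [-0.1  0.7 -2.7] dL 0.02
t 6.1 p [ 461.3 -378.3   18.9] L 14.28 tilt [ 0.01 -0.01] open 32.6 F 60 w [ 0.2 -0.1 -1.8] q7 2.46
d [-0.3  0.8 -1.9] dL 0.02
```

```bash
python3 -m jog '[[0,0.0007,-0.001,0,0,0,1],[0,0,0,0,0,0,1],[0,0,0,0,0,0,1]]' >/dev/null; python3 g.py 461 -377.5 17 14.3
python3 -m jog '[[0,0,-0.0007,0,0,0,1],[0,0,0,0,0,0,1],[0,0,0,0,0,0,1]]' >/dev/null; python3 g.py 461 -377.5 17 14.3
```

```text
t 6.4 p [ 461.2 -377.5   17.9] L 14.29 tilt [ 0.01 -0.  ] open 32.3 F 60 w [ 1.4 -0.7 -0.7] q7 2.46
d [-0.2 -0.  -0.9] dL 0.01
t 6.6 p [ 461.2 -377.5   17.1] L 14.28 tilt [ 0. -0.] open 32.9 F 60 w [ 0.2 -0.7 -0.3] q7 2.46
d [-0.2 -0.  -0.1] dL 0.02
```

```bash
python3 -m jog '[[0,0,-0.0006,0,0,0,1],[0,0,0,0,0,0,1],[0,0,0,0,0,0,1]]' >/dev/null; python3 g.py 461 -377.5 17 14.3
python3 -m jog '[[0,0,-0.0005,0,0,0,1],[0,0,0,0,0,0,1],[0,0,0,0,0,0,1]]' >/dev/null; python3 g.py 461 -377.5 17 14.3
```

```text
t 6.9 p [ 461.2 -377.5   17. ] L 14.28 tilt [ 0.01 -0.01] open 32.2 F 60 w [-1.4  0.2  6.1] q7 2.46
d [-0.2  0.  -0. ] dL 0.02
t 7.1 p [ 461.2 -377.5   17. ] L 14.28 tilt [ 0.02 -0.01] open 32.4 F 61 w [-1.8  2.6 12.3] q7 2.46
d [-0.2 -0.  -0. ] dL 0.02
```

```bash
python3 -m jog '[[0,0,0.0005,0,0,0,0.1],[0,0,0,0,0,0,-0.1],[0,0,0,0,0,0,-0.15],[0,0,0,0,0,0,-0.15],[0,0,0.015,0,0,0,-0.15],[0,0,0.03,0,0,0,-0.15],[0,0,0.04,0,0,0,-0.2],[0,0,0.03,0,0,0,-0.2]]' >/dev/null
python3 g.py 461 -166 130 27
python3 - <<'E'
from h import *
S=eyes.get_image("side"); T=eyes.get_image("top")
for D,n in((T,"top"),(S,"side")):
    for c,p,z,rad in(("purple",(.461,-.377),.032,20),("green",(.464,-.164),.046,20),("red",(.46,-.165),.024,28)):
        try: print(n,c,find(D,c,p,z,rad))
        except ValueError: print(n,c,"none")
i=S["image"][270:470,220:420,::-1]; j=T["image"][200:320,340:540,::-1]
cv2.imwrite("pics/a2.png",np.hstack([cv2.resize(i,(400,400),interpolation=cv2.INTER_CUBIC),cv2.resize(j,(400,240),interpolation=cv2.INTER_CUBIC)[:400].__class__((400,400,3),np.uint8)*0+np.vstack([cv2.resize(j,(400,240)),np.zeros((160,400,3),np.uint8)])]))
E
```

```text
t 7.8 p [ 461.2 -377.6  133.4] L 14.27 tilt [ 0.01 -0.01] open 51.3 F 0 w [ 0.9 -0.5  1.1] q7 2.46
d [-2.000e-01  2.116e+02 -3.400e+00] dL 12.73
top purple {'c': (461.5, -370.8), 'cen': (465.1, -366.7), 'size': (82, 64), 'ang': 13.1, 'z': 12.3}
top green {'c': (463.7, -164.5), 'cen': (463.9, -164.5), 'size': (62, 44), 'ang': 28.9, 'z': 45.0}
top red {'c': (459.8, -166.3), 'cen': (438.7, -160.6), 'size': (78, 60), 'ang': 17.4, 'z': 22.9}
side purple {'c': (462.0, -378.2), 'cen': (461.6, -376.6), 'size': (64, 53), 'ang': 14.8, 'z': 30.4}
side green {'c': (464.4, -171.7), 'cen': (463.5, -170.9), 'size': (62, 52), 'ang': 27.1, 'z': 45.5}
side red {'c': (455.9, -176.0), 'cen': (449.0, -191.5), 'size': (88, 70), 'ang': 17.0, 'z': 22.1}
```

View pics/a2.png

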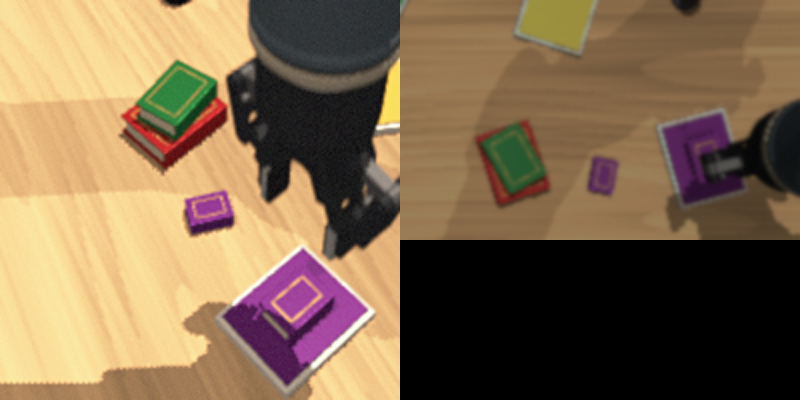

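Purple sits centred and square at crop (302,300), and green is now exposed. Next is green.

```bash
python3 -m jog '[[0,0.015,0,0,0,2,-0.55],[0,0.03,0,0,0,2,-0.55],[0,0.035,0,0,0,2,-0.55],[0,0.035,0,0,0,2,-0.55],[0,0.035,0,0,0,2,-0.55],[0,0.03,0,0,0,2,-0.55],[0.001,0.02,0,0,0,2,-0.55],[0.001,0.012,0,0,0,0,-0.55]]' >/dev/null
python3 -m jog '[[0,0,-0.02,0,0,0,-0.55],[0,0,-0.025,0,0,0,-0.55],[0,0,-0.015,0,0,0,-0.55],[0,0,-0.01,0,0,0,-0.55],[0,0,0,0,0,0,-0.55],[0,0,0,0,0,0,-0.55]]' >/dev/null
python3 g.py 463 -165 29 28.3
```

```text
t 9.1 p [ 462.5 -165.6   60.8] L 28.24 tilt [-0.11  0.02] open 66.0 F 0 w [ 1.1 -0.3 -0.4] q7 2.29
d [  0.5   0.6 -31.8] dL 0.06
```

```bash
python3 -m jog '[[0.0005,0.0006,-0.015,0,0,0,-0.55],[0,0,-0.011,0,0,0,-0.55],[0,0,-0.005,0,0,0,-0.55],[0,0,0,0,0,0,-0.55],[0,0,0,0,0,0,-0.2],[0,0,0,0,0,0,-0.1],[0,0,0,0,0,0,1],[0,0,0,0,0,0,1]]' >/dev/null
python3 g.py 463 -165 29 28.3
python3 -m jog '[[0,0,0,0,0,0,1],[0,0,0.002,0,0,0,1],[0,0,0.01,0,0,0,1],[0,0,0.02,0,0,0,1],[0,0,0.03,0,0,0,1],[0,0,0.02,0,0,0,1],[0,0,0.01,0,0,0,1],[0,0,0,0,0,0,1]]' >/dev/null
python3 g.py 668.7 -26.1 117 -27.5
```

```text
t 9.7 p [ 464.1 -165.1   31.6] L 28.27 tilt [ 0.08 -0.03] open 44.5 F 61 w [-2.4 -0.   7.1] q7 2.28
d [-1.1  0.1 -2.6] dL 0.03
t 10.4 p [ 465.  -165.4  125.6] L 28.27 tilt [ 0.27 -0.08] open 44.8 F 61 w [-0.1  1.  -0.4] q7 2.29
d [203.7 139.3  -8.6] dL -55.77
```

```bash
python3 -m jog '[[0.01,0.006,0,0,0,-4,1],[0.02,0.014,0,0,0,-6,1],[0.025,0.018,0,0,0,-6,1],[0.025,0.018,0,0,0,-6,1],[0.025,0.018,0,0,0,-6,1],[0.025,0.018,0,0,0,-6,1],[0.025,0.016,0,0,0,-6,1],[0.022,0.014,0,0,0,-6,1]]' >/dev/null
python3 -m jog '[[0.017,0.01,0,0,0,-6,1],[0.01,0.006,0,0,0,-3.8,1],[0,0,-0.02,0,0,0,1],[0,0,-0.025,0,0,0,1],[0,0,-0.025,0,0,0,1],[0,0,-0.01,0,0,0,1],[0,0,0,0,0,0,1],[0,0,0,0,0,0,1]]' >/dev/null
python3 g.py 669.2 -27 20 -27.5
```

```text
t 11.7 p [667.5 -27.1  42.4] L -27.53 tilt [-0.06 -0.01] open 44.0 F 61 w [ 0.6 -0.3 -0.5] q7 1.28
d [  1.7   0.1 -22.4] dL 0.03
```

```bash
python3 -m jog '[[0.0015,0,-0.01,0,0,0,1],[0,0,-0.007,0,0,0,1],[0,0,-0.003,0,0,0,1],[0,0,0,0,0,0,1],[0,0,0,0,0,0,1],[0,0,0,0,0,0,1]]' >/dev/null; python3 g.py 669.2 -27 19 -27.5
python3 -m jog '[[0,0,-0.0008,0,0,0,1],[0,0,-0.0008,0,0,0,1],[0,0,0,0,0,0,1],[0,0,0,0,0,0,1]]' >/dev/null; python3 g.py 669.2 -27 19 -27.5
```

```text
t 12.2 p [669.4 -27.   22.9] L -27.52 tilt [ 0.03 -0.  ] open 44.5 F 61 w [-0.6  0.1 -0.9] q7 1.29
d [-0.2 -0.  -3.9] dL 0.02
t 12.6 p [669.2 -26.9  20.9] L -27.52 tilt [-0. -0.] open 44.3 F 61 w [-0.5  0.1 -0.8] q7 1.29
d [ 0.  -0.1 -1.9] dL 0.02
```

```bash
for i in 1; do python3 -m jog '[[0,0,-0.0008,0,0,0,1],[0,0,-0.0005,0,0,0,1],[0,0,0,0,0,0,1],[0,0,0,0,0,0,1]]' >/dev/null; done; python3 g.py
python3 -m jog '[[0,0,-0.0006,0,0,0,1],[0,0,0,0,0,0,1],[0,0,0,0,0,0,1]]' >/dev/null; python3 g.py
python3 -m jog '[[0,0,-0.0006,0,0,0,1],[0,0,0,0,0,0,1],[0,0,0,0,0,0,1]]' >/dev/null; python3 g.py
```

```text
t 12.9 p [669.2 -26.9  19.7] L -27.52 tilt [0.01 0.  ] open 44.5 F 62 w [-1.4 -0.1  1.8] q7 1.29
t 13.1 p [669.2 -26.9  19.7] L -27.52 tilt [0.02 0.01] open 44.3 F 62 w [-1.9  1.   8.2] q7 1.29
t 13.4 p [669.2 -26.9  19.7] L -27.52 tilt [0.03 0.02] open 44.3 F 63 w [-5.3  1.  13.4] q7 1.29
```

```bash
python3 -m jog '[[0,0,0.0008,0,0,0,-0.1],[0,0,0,0,0,0,-0.3],[0,0,0,0,0,0,-0.4],[0,0,0,0,0,0,-0.4],[0,0,0.015,0,0,0,-0.4],[0,0,0.03,0,0,0,-0.4],[0,0,0.04,0,0,0,-0.5],[0,0,0.03,0,0,0,-0.55]]' >/dev/null
python3 -m jog '[[-0.01,0.006,0,0,0,2.5,-0.55],[-0.02,0.011,0,0,0,3,-0.55],[-0.03,0.017,0,0,0,3,-0.55],[-0.03,0.017,0,0,0,3,-0.55],[-0.03,0.017,0,0,0,3,-0.55],[-0.03,0.017,0,0,0,3,-0.55],[-0.03,0.016,0,0,0,3,-0.55],[-0.02,0.011,0,0,0,3,-0.55]]' >/dev/null
python3 g.py 435.4 101.7 130 -3
python3 - <<'E'
from h import *
S=eyes.get_image("side"); T=eyes.get_image("top")
for D,n in((T,"top"),(S,"side")):
    for c,p,z,rad in(("purple",(.461,-.377),.032,10),("green",(.669,-.027),.034,14),("yellow",(.436,.102),.046,24),("red",(.46,-.165),.024,28)):
        try: print(n,c,find(D,c,p,z,rad))
        except ValueError: print(n,c,"none")
i=S["image"][170:320,200:400,::-1]; j=T["image"][150:320,240:440,::-1]
cv2.imwrite("pics/a3.png",np.hstack([cv2.resize(i,(400,300),interpolation=cv2.INTER_CUBIC),cv2.resize(j,(353,300),interpolation=cv2.INTER_CUBIC)]))
E
```

```text
t 14.7 p [466.1  86.3 134. ] L -3.79 tilt [-0.09  0.02] open 66.1 F 0 w [-0.4  0.7 -0.4] q7 1.35
d [-30.7  15.4  -4. ] dL 0.79
top purple {'c': (463.0, -375.5), 'cen': (463.1, -375.4), 'size': (43, 42), 'ang': -77.0, 'z': 30.7}
top green {'c': (671.3, -25.7), 'cen': (671.3, -25.7), 'size': (60, 59), 'ang': -45.5, 'z': 32.7}
top yellow none
top red {'c': (460.2, -166.3), 'cen': (460.3, -166.3), 'size': (79, 61), 'ang': 17.6, 'z': 23.0}
side purple {'c': (460.7, -375.8), 'cen': (460.4, -375.6), 'size': (30, 27), 'ang': -75.4, 'z': 31.7}
side green {'c': (661.8, -38.9), 'cen': (663.3, -34.7), 'size': (62, 60), 'ang': 62.6, 'z': 33.2}
side yellow {'c': (431.0, 92.3), 'cen': (425.9, 87.4), 'size': (66, 58), 'ang': 85.5, 'z': 44.3}
side red {'c': (456.1, -175.7), 'cen': (456.8, -175.4), 'size': (88, 71), 'ang': 17.6, 'z': 23.3}
```

View pics/a3.png

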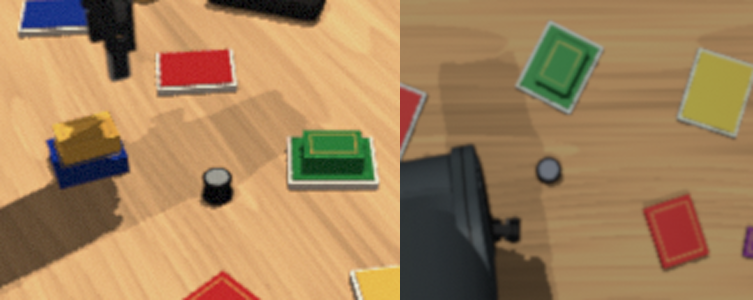

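Green is on its plinth (crop 562,65) and the red pile book is clear. Now yellow.

```bash
python3 -m jog '[[-0.015,0.008,-0.01,0,0,0.8,-0.55],[-0.01,0.005,-0.015,0,0,0,-0.55],[-0.004,0.002,-0.02,0,0,0,-0.55],[0,0,-0.02,0,0,0,-0.55],[0,0,-0.01,0,0,0,-0.55],[0,0,0,0,0,0,-0.55],[0,0,0,0,0,0,-0.55],[0,0,0,0,0,0,-0.55]]' >/dev/null
python3 g.py 435.4 101.7 29 -3
```

```text
t 15.5 p [441.   99.9  59.7] L -3.27 tilt [0.05 0.  ] open 66.3 F 0 w [-0.7 -0.8  0.2] q7 1.35
d [ -5.6   1.8 -30.7] dL 0.27
```

```bash
cat > v.py <<'E'
import sys
from h import *
PL=dict(blue=(.494,.396),red=(.6075,.1957),green=(.6688,-.0261),yellow=(.6341,-.2249),purple=(.4612,-.3776))
H=dict(blue=.036,red=.036,green=.034,yellow=.034,purple=.032)
T=eyes.get_image("top")
K=T["intrinsics"]; z=T["z_map"]; v,u=np.mgrid[:480,:640]
W=(np.stack([(u-K[0,2])/K[0,0]*z,(v-K[1,2])/K[0,0]*z,z],-1)-T["t"])@T["R"]
for c in sys.argv[1:]:
    p=PL[c]; d=np.hypot(W[...,0]-p[0],W[...,1]-p[1])
    out=[]
    for lo,hi,h in((H[c]-.007,H[c]+.01,H[c]),(.006,.06,None)):
        m=((d<.065)&(W[...,2]>lo)&(W[...,2]<hi)&(z>0)).astype(np.uint8)
        k=max(cv2.findContours(m,0,1)[0],key=cv2.contourArea)
        if h is None: h=.012
        (cx,cy),s,th=cv2.minAreaRect(toplane(T,k,h).astype(np.float32)*1000)
        if s[0]<s[1]: s,th=s[::-1],th+90
        out+=[(round(cx,1),round(cy,1)),tuple(np.round(s)),round((th+90)%180-90,1)]
    print(c,out)
E
python3 v.py green purple
```

```text
green [(669.9, -28.3), (np.float64(64.0), np.float64(45.0)), -27.2, (670.7, -25.6), (np.float64(96.0), np.float64(80.0)), -27.6]
purple [(462.2, -377.6), (np.float64(48.0), np.float64(34.0)), 14.2, (462.2, -376.7), (np.float64(96.0), np.float64(79.0)), 14.1]
```

```bash
python3 -m jog '[[-0.0055,0.0018,0,0,0,0.3,-0.55],[0,0,-0.015,0,0,0,-0.55],[0,0,-0.01,0,0,0,-0.55],[0,0,-0.003,0,0,0,-0.55],[0,0,0,0,0,0,-0.55],[0,0,0,0,0,0,-0.55],[0,0,0,0,0,0,-0.55]]' >/dev/null
python3 g.py 435.4 101.7 29 -3
```

```text
t 16.1 p [434.9 102.   31.8] L -2.92 tilt [0.04 0.01] open 66.0 F 0 w [-0.4 -0.3  0.5] q7 1.36
d [ 0.5 -0.3 -2.8] dL -0.08
```

```bash
python3 -m jog '[[0.0005,0,-0.0025,0,0,0,-0.55],[0,0,0,0,0,0,-0.3],[0,0,0,0,0,0,-0.1],[0,0,0,0,0,0,0.1],[0,0,0,0,0,0,1],[0,0,0,0,0,0,1]]' >/dev/null
python3 g.py 435.4 101.7 29 -3
python3 -m jog '[[0,0,0.002,0,0,0,1],[0,0,0.01,0,0,0,1],[0,0,0.02,0,0,0,1],[0,0,0.03,0,0,0,1],[0,0,0.025,0,0,0,1],[0,0,0.01,0,0,0,1],[0,0,0,0,0,0,1]]' >/dev/null
python3 g.py 634.1 -224.9 117 -18.5
```

```text
t 16.6 p [435.3 102.   29.2] L -2.93 tilt [0.03 0.02] open 44.4 F 61 w [-1.1  0.6  8.3] q7 1.36
d [ 0.1 -0.3 -0.2] dL -0.07
t 17.2 p [436.4 102.2 127.9] L -2.92 tilt [0.23 0.08] open 44.5 F 61 w [ 0.6  0.2 -0.1] q7 1.32
d [ 197.7 -327.1  -10.9] dL -15.58
```

```bash
python3 -m jog '[[0.007,-0.011,0,0,0,0,1],[0.014,-0.024,0,0,0,-1.6,1],[0.018,-0.03,0,0,0,-2,1],[0.018,-0.03,0,0,0,-2,1],[0.018,-0.03,0,0,0,-2,1],[0.018,-0.03,0,0,0,-2,1],[0.018,-0.03,0,0,0,-2,1],[0.018,-0.03,0,0,0,-2,1]]' >/dev/null
python3 -m jog '[[0.018,-0.03,0,0,0,-2,1],[0.018,-0.03,0,0,0,0,1],[0.017,-0.028,0,0,0,0,1],[0.01,-0.016,0,0,0,0,1],[0.005,-0.008,-0.01,0,0,0,1],[0,0,-0.02,0,0,0,1],[0,0,-0.01,0,0,0,1],[0,0,0,0,0,0,1]]' >/dev/null
python3 -m jog '[[0,0,0,0,0,0,1]]'>/dev/null
python3 g.py 634.1 -224.9 40 -18.5
```

```text
t 18.6 p [ 631.3 -223.6   84.4] L -18.45 tilt [-0.16  0.08] open 44.9 F 61 w [ 0.3 -0.2 -0.9] q7 1.69
d [  2.8  -1.3 -44.4] dL -0.05
```

```bash
python3 -m jog '[[0.002,-0.0013,-0.02,0,0,0,1],[0,0,-0.02,0,0,0,1],[0,0,-0.012,0,0,0,1],[0,0,-0.006,0,0,0,1],[0,0,0,0,0,0,1],[0,0,0,0,0,0,1],[0,0,0,0,0,0,1]]' >/dev/null
python3 g.py 634.1 -224.9 18 -18.5
```

```text
t 19.2 p [ 634.8 -226.6   28.9] L -18.51 tilt [ 0.09 -0.03] open 44.8 F 61 w [-0.1 -0.1 -0.3] q7 1.70
d [ -0.7   1.7 -10.9] dL 0.01
```

```bash
python3 -m jog '[[-0.0006,0.0015,-0.004,0,0,0,1],[0,0,-0.003,0,0,0,1],[0,0,-0.002,0,0,0,1],[0,0,0,0,0,0,1],[0,0,0,0,0,0,1]]' >/dev/null
python3 g.py 634.1 -224.9 17 -18.5
python3 -m jog '[[0,0,-0.0008,0,0,0,1],[0,0,0,0,0,0,1],[0,0,0,0,0,0,1]]' >/dev/null; python3 g.py 634.1 -224.9 17 -18.5
```

```text
t 19.6 p [ 633.5 -224.9   18.6] L -18.52 tilt [-0.02  0.  ] open 44.7 F 61 w [-0.1  0.6 -0.5] q7 1.71
d [ 0.6 -0.  -1.6] dL 0.02
t 19.9 p [ 633.6 -225.    17.9] L -18.52 tilt [ 0. -0.] open 44.5 F 61 w [ 0.  -0.9 -0.6] q7 1.71
d [ 0.5  0.1 -0.9] dL 0.02
```

```bash
python3 -m jog '[[0.0005,0,-0.0007,0,0,0,1],[0,0,0,0,0,0,1],[0,0,0,0,0,0,1]]' >/dev/null; python3 g.py 634.1 -224.9 17 -18.5
python3 -m jog '[[0,0,-0.0006,0,0,0,1],[0,0,0,0,0,0,1],[0,0,0,0,0,0,1]]' >/dev/null; python3 g.py 634.1 -224.9 17 -18.5
```

```text
t 20.1 p [ 634.1 -225.    17.3] L -18.52 tilt [ 0.01 -0.01] open 44.3 F 62 w [-0.9  0.4  1.3] q7 1.71
d [-0.   0.1 -0.3] dL 0.02
t 20.4 p [ 634.2 -225.    17.3] L -18.52 tilt [ 0.02 -0.01] open 44.6 F 62 w [-1.7  0.   6.8] q7 1.71
d [-0.1  0.1 -0.3] dL 0.02
```

```bash
python3 -m jog '[[0,0,0.0004,0,0,0,-0.1],[0,0,0,0,0,0,-0.3],[0,0,0,0,0,0,-0.4],[0,0,0,0,0,0,-0.4],[0,0,0.015,0,0,0,-0.4],[0,0,0.03,0,0,0,-0.4],[0,0,0.04,0,0,0,-0.5],[0,0,0.03,0,0,0,-0.9]]' >/dev/null
python3 -m jog '[[-0.02,-0.005,0,0,0,3,-0.9],[-0.035,-0.01,0,0,0,5,-0.9],[-0.035,-0.01,0,0,0,5,-0.9],[-0.02,-0.005,0,0,0,5,-0.9],[0,0,0,0,0,5,-0.9],[0,0,0,0,0,5,-0.9],[0,0,0,0,0,5,-0.9]]'>/dev/null
python3 g.py 459.5 -166.7 100 17.5; python3 v.py green yellow
python3 - <<'E'
from h import *
S=eyes.get_image("side"); T=eyes.get_image("top")
for D,n in((T,"top"),(S,"side")):
    for c,p,z,rad in(("blue",(.433,.1),.024,28),("red",(.46,-.165),.024,28)):
        try: print(n,c,find(D,c,p,z,rad))
        except ValueError: print(n,c,"none")
i=S["image"][230:470,260:460,::-1]; j=T["image"][150:320,250:450,::-1]
cv2.imwrite("pics/a4.png",np.hstack([cv2.resize(i,(400,480),interpolation=cv2.INTER_CUBIC),cv2.resize(j,(400,480),interpolation=cv2.INTER_CUBIC)]))
E
```

```text
t 21.6 p [ 523.7 -255.2  132.2] L 14.68 tilt [ 0.02 -0.01] open 81.2 F 0 w [ 0.4 -0.4 -0. ] q7 2.24
d [-64.2  88.5 -32.2] dL 2.82
green [(669.8, -28.6), (np.float64(64.0), np.float64(46.0)), -27.6, (670.2, -25.5), (np.float64(97.0), np.float64(80.0)), -27.2]
yellow [(635.7, -226.3), (np.float64(64.0), np.float64(46.0)), -19.0, (635.2, -224.7), (np.float64(102.0), np.float64(78.0)), -18.5]
top blue {'c': (433.4, 99.4), 'cen': (433.3, 99.5), 'size': (76, 59), 'ang': -6.0, 'z': 23.4}
top red {'c': (460.2, -166.2), 'cen': (460.2, -166.4), 'size': (77, 61), 'ang': 17.4, 'z': 23.0}
side blue {'c': (429.3, 87.1), 'cen': (429.0, 87.1), 'size': (80, 78), 'ang': 84.7, 'z': 23.0}
side red {'c': (456.1, -175.7), 'cen': (456.8, -175.4), 'size': (88, 71), 'ang': 17.6, 'z': 23.3}
```

View pics/a4.png

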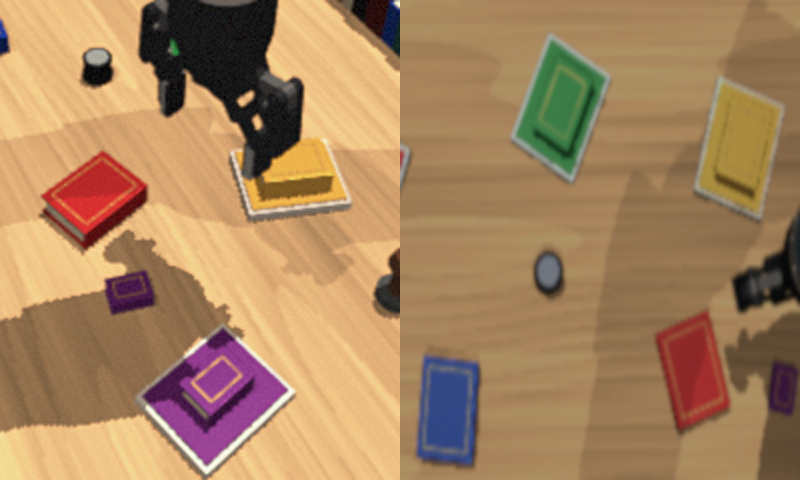

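All three placed books look centred. Red is at crop (692,370) and blue at (448,410), both clear. Now red.

```bash
python3 -m jog '[[-0.01,0.015,0,0,0,1,-0.9],[-0.015,0.02,0,0,0,1,-0.9],[-0.015,0.02,-0.01,0,0,0.8,-0.9],[-0.015,0.02,-0.02,0,0,0,-0.9],[-0.0095,0.0145,-0.02,0,0,0,-0.9],[0,0,-0.02,0,0,0,-0.9],[0,0,0,0,0,0,-0.9],[0,0,0,0,0,0,-0.9]]' >/dev/null
python3 g.py 459.2 -165.5 5 17.5
```

```text
t 22.4 p [ 459.4 -165.4   61.7] L 17.18 tilt [-0.09  0.  ] open 81.3 F 0 w [-0.9 -0.9  0.2] q7 2.16
d [ -0.2  -0.1 -56.7] dL 0.32
```

```bash
python3 -m jog '[[0,0,-0.02,0,0,0.3,-0.9],[0,0,-0.02,0,0,0,-0.9],[0,0,-0.01,0,0,0,-0.9],[0,0,-0.004,0,0,0,-0.9],[0,0,0,0,0,0,-0.9],[0,0,0,0,0,0,-0.9],[0,0,0,0,0,0,-0.9]]' >/dev/null
python3 g.py 459.2 -165.5 5 17.5
```

```text
t 23.0 p [ 460.1 -165.7    8.9] L 17.55 tilt [ 0.07 -0.03] open 80.9 F 0 w [ 0.  -0.7  0.2] q7 2.17
d [-0.9  0.2 -3.9] dL -0.05
```

```bash
python3 -m jog '[[-0.0008,0,-0.003,0,0,0,-0.9],[0,0,0,0,0,0,-0.7],[0,0,0,0,0,0,-0.5],[0,0,0,0,0,0,-0.3],[0,0,0,0,0,0,1],[0,0,0,0,0,0,1]]' >/dev/null
python3 g.py 459.2 -165.5 5 17.5
python3 -m jog '[[0,0,0.002,0,0,0,1],[0,0,0.01,0,0,0,1],[0,0,0.02,0,0,0,1],[0,0,0.035,0,0,0,1],[0,0,0.035,0,0,0,1],[0,0,0.015,0,0,0,1],[0,0,0,0,0,0,1]]' >/dev/null
python3 g.py 607.4 196.9 117 -22
```

```text
t 23.5 p [ 458.9 -165.5    5.5] L 17.57 tilt [ 0.04 -0.02] open 58.3 F 64 w [-2.  -0.6  6.3] q7 2.17
d [ 0.3  0.  -0.5] dL -0.07
t 24.1 p [ 460.5 -166.   126.1] L 17.57 tilt [ 0.35 -0.09] open 58.2 F 65 w [ 0.9  1.1 -1.3] q7 2.16
d [146.9 362.9  -9.1] dL -39.57
```

```bash
python3 -m jog '[[0.005,0.012,0,0,0,-2,1],[0.01,0.024,0,0,0,-3.6,1],[0.013,0.032,0,0,0,-4,1],[0.013,0.032,0,0,0,-4,1],[0.013,0.032,0,0,0,-4,1],[0.013,0.032,0,0,0,-4,1],[0.013,0.032,0,0,0,-4,1],[0.013,0.032,0,0,0,-4,1]]' >/dev/null
python3 -m jog '[[0.013,0.032,0,0,0,-4,1],[0.013,0.032,0,0,0,-4,1],[0.013,0.032,0,0,0,-2,1],[0.01,0.024,0,0,0,0,1],[0.004,0.012,-0.01,0,0,0,1],[0,0,-0.02,0,0,0,1],[0,0,-0.02,0,0,0,1],[0,0,0,0,0,0,1]]' >/dev/null
python3 -m jog '[[0,0,0,0,0,0,1],[0,0,0,0,0,0,1]]'>/dev/null
python3 g.py 607.4 196.9 25 -22
```

```text
t 25.6 p [604.9 193.7  72.4] L -22.07 tilt [-0.   -0.02] open 58.5 F 65 w [-0.4 -0.8 -0.6] q7 1.02
d [  2.5   3.2 -47.4] dL 0.07
```

```bash
python3 -m jog '[[0.0025,0.0032,-0.02,0,0,0,1],[0,0,-0.015,0,0,0,1],[0,0,-0.008,0,0,0,1],[0,0,-0.004,0,0,0,1],[0,0,0,0,0,0,1],[0,0,0,0,0,0,1],[0,0,0,0,0,0,1]]' >/dev/null
python3 g.py 607.4 196.9 18 -22
```

```text
t 26.2 p [607.9 197.8  26.1] L -22.03 tilt [0.08 0.02] open 58.9 F 65 w [-0.5  0.5 -1.3] q7 1.04
d [-0.5 -0.9 -8.1] dL 0.03
```

```bash
python3 -m jog '[[-0.0005,-0.0009,-0.004,0,0,0,1],[0,0,-0.0025,0,0,0,1],[0,0,0,0,0,0,1],[0,0,0,0,0,0,1]]' >/dev/null
python3 g.py 607.4 196.9 18 -22
python3 -m jog '[[0,0,-0.0007,0,0,0,1],[0,0,0,0,0,0,1],[0,0,0,0,0,0,1]]' >/dev/null; python3 g.py 607.4 196.9 18 -22
python3 -m jog '[[0,0,-0.0006,0,0,0,1],[0,0,0,0,0,0,1],[0,0,0,0,0,0,1]]' >/dev/null; python3 g.py 607.4 196.9 18 -22
```

```text
t 26.5 p [606.6 196.8  18.4] L -22.02 tilt [-0.02 -0.01] open 58.2 F 65 w [-0.6  0.4 -0.3] q7 1.04
d [ 0.8  0.1 -0.4] dL 0.02
t 26.8 p [606.8 196.9  17.8] L -22.02 tilt [0. 0.] open 58.3 F 65 w [ 1.   0.1 -1.7] q7 1.04
d [ 0.6 -0.   0.2] dL 0.02
t 27.0 p [606.9 197.   17.7] L -22.02 tilt [0.02 0.01] open 58.5 F 66 w [-2.  -0.9  5.9] q7 1.04
d [ 0.5 -0.1  0.3] dL 0.02
```

```bash
python3 -m jog '[[0,0,0.0003,0,0,0,-0.5],[0,0,0,0,0,0,-0.7],[0,0,0,0,0,0,-0.8],[0,0,0,0,0,0,-0.8],[0,0,0.015,0,0,0,-0.8],[0,0,0.03,0,0,0,-0.8],[0,0,0.04,0,0,0,-0.8],[0,0,0.03,0,0,0,-0.9]]' >/dev/null
python3 -m jog '[[-0.01,-0.005,0,0,0,2,-0.9],[-0.02,-0.011,0,0,0,3,-0.9],[-0.025,-0.014,0,0,0,4,-0.9],[-0.025,-0.014,0,0,0,4,-0.9],[-0.025,-0.014,0,0,0,3,-0.9],[-0.025,-0.014,0,0,0,0,-0.9],[-0.02,-0.012,0,0,0,0,-0.9],[-0.01,-0.006,0,0,0,0,-0.9]]'>/dev/null
python3 -m jog '[[-0.005,-0.004,-0.02,0,0,0,-0.9],[0,0,-0.02,0,0,0,-0.9],[0,0,0,0,0,0,-0.9],[0,0,0,0,0,0,-0.9]]'>/dev/null
python3 g.py 432.4 100.4 5 -6; python3 v.py red green yellow purple
```

```text
t 28.7 p [441.4 102.7  92.3] L -6.03 tilt [-0.1  -0.04] open 80.7 F 0 w [0.  0.9 0.5] q7 1.31
d [ -9.   -2.3 -87.3] dL 0.03
red [(608.4, 194.4), (np.float64(78.0), np.float64(61.0)), -22.1, (607.1, 195.0), (np.float64(99.0), np.float64(78.0)), -21.8]
green [(669.4, -28.3), (np.float64(64.0), np.float64(46.0)), -27.7, (670.3, -26.2), (np.float64(96.0), np.float64(79.0)), -27.6]
yellow [(635.4, -226.2), (np.float64(65.0), np.float64(46.0)), -19.0, (634.8, -224.5), (np.float64(97.0), np.float64(78.0)), -18.6]
purple [(462.2, -377.6), (np.float64(48.0), np.float64(34.0)), 14.2, (461.0, -377.3), (np.float64(98.0), np.float64(78.0)), 13.8]
```

```bash
python3 -m jog '[[-0.0085,-0.002,-0.01,0,0,0,-0.9],[0,0,-0.02,0,0,0,-0.9],[0,0,-0.02,0,0,0,-0.9],[0,0,-0.02,0,0,0,-0.9],[0,0,-0.01,0,0,0,-0.9],[0,0,0,0,0,0,-0.9],[0,0,0,0,0,0,-0.9],[0,0,0,0,0,0,-0.9]]' >/dev/null
python3 g.py 432.4 100.7 5 -6
```

```text
t 29.4 p [434.1 101.1  13.5] L -6.02 tilt [0.08 0.02] open 81.1 F 0 w [-0.  -0.1  0.7] q7 1.35
d [-1.7 -0.4 -8.5] dL 0.02
```

```bash
python3 -m jog '[[-0.0012,-0.0003,-0.006,0,0,0,-0.9],[0,0,0,0,0,0,-0.9],[0,0,0,0,0,0,-0.7],[0,0,0,0,0,0,-0.5],[0,0,0,0,0,0,-0.3],[0,0,0,0,0,0,1],[0,0,0,0,0,0,1]]' >/dev/null
python3 g.py 432.4 100.7 5 -6
python3 -m jog '[[0,0,0.002,0,0,0,1],[0,0,0.01,0,0,0,1],[0,0,0.02,0,0,0,1],[0,0,0.035,0,0,0,1],[0,0,0.035,0,0,0,1],[0,0,0.015,0,0,0,1],[0,0,0,0,0,0,1]]' >/dev/null
python3 g.py 494.2 398 117 -22.5
```

```text
t 30.0 p [432.2 100.7   7. ] L -6.02 tilt [0.03 0.02] open 58.6 F 63 w [-0.7 -0.   8.4] q7 1.35
d [ 0.2  0.  -2. ] dL 0.02
t 30.6 p [433.8 101.  126.7] L -6.03 tilt [0.31 0.12] open 58.2 F 65 w [ 0.2 -0.  -1.4] q7 1.29
d [ 60.4 297.   -9.7] dL -16.47
```

Contact is expected at about z 19.

```bash
python3 -m jog '[[0.003,0.012,0,0,0,-1,1],[0.005,0.024,0,0,0,-2,1],[0.006,0.032,0,0,0,-2.5,1],[0.007,0.032,0,0,0,-2.5,1],[0.007,0.032,0,0,0,-2.5,1],[0.007,0.032,0,0,0,-2.5,1],[0.007,0.032,0,0,0,-2.5,1],[0.007,0.032,0,0,0,-1,1]]' >/dev/null
python3 -m jog '[[0.006,0.032,0,0,0,0,1],[0.004,0.025,0,0,0,0,1],[0.002,0.012,-0.01,0,0,0,1],[0,0,-0.02,0,0,0,1],[0,0,-0.02,0,0,0,1],[0,0,0,0,0,0,1],[0,0,0,0,0,0,1],[0,0,0,0,0,0,1]]' >/dev/null
python3 g.py 494.2 398 25 -22.5
```

```text
t 31.9 p [493.4 396.8  73.7] L -22.58 tilt [-0.   -0.03] open 58.4 F 65 w [0.2 0.2 0.5] q7 0.67
d [  0.8   1.2 -48.7] dL 0.08
```

```bash
python3 -m jog '[[0.0008,0.0012,-0.02,0,0,0,1],[0,0,-0.015,0,0,0,1],[0,0,-0.008,0,0,0,1],[0,0,-0.004,0,0,0,1],[0,0,0,0,0,0,1],[0,0,0,0,0,0,1],[0,0,0,0,0,0,1]]' >/dev/null
python3 g.py 494.2 398 19 -22.5
python3 -m jog '[[0,0,-0.003,0,0,0,1],[0,0,-0.0015,0,0,0,1],[0,0,0,0,0,0,1],[0,0,0,0,0,0,1]]' >/dev/null
python3 g.py 494.2 398 19 -22.5
```

```text
t 32.5 p [494.5 399.1  27.5] L -22.53 tilt [0.07 0.05] open 58.2 F 65 w [-1.   0.6 -0.9] q7 0.69
d [-0.3 -1.1 -8.5] dL 0.03
t 32.8 p [493.9 398.8  22. ] L -22.51 tilt [-0. -0.] open 58.4 F 65 w [-0.  -0.3 -0.7] q7 0.69
d [ 0.3 -0.8 -3. ] dL 0.01
```

```bash
python3 -m jog '[[0.0003,-0.0007,-0.0012,0,0,0,1],[0,0,0,0,0,0,1],[0,0,0,0,0,0,1]]' >/dev/null; python3 g.py 494.2 398 19 -22.5
python3 -m jog '[[0,0,-0.001,0,0,0,1],[0,0,0,0,0,0,1],[0,0,0,0,0,0,1]]' >/dev/null; python3 g.py 494.2 398 19 -22.5
python3 -m jog '[[0,0,-0.0007,0,0,0,1],[0,0,0,0,0,0,1],[0,0,0,0,0,0,1]]' >/dev/null; python3 g.py 494.2 398 19 -22.5
```

```text
t 33.1 p [494.2 398.   20.8] L -22.52 tilt [-0.   -0.01] open 58.7 F 65 w [ 0.4 -0.4 -1.5] q7 0.69
d [-0.  -0.  -1.8] dL 0.02
t 33.3 p [494.1 398.1  19.7] L -22.52 tilt [-0.01 -0.  ] open 58.3 F 65 w [ 0.5  0.4 -0.5] q7 0.69
d [ 0.1 -0.1 -0.7] dL 0.02
t 33.6 p [494.2 398.2  19.2] L -22.52 tilt [0.01 0.01] open 58.7 F 65 w [-0.9 -1.   1.4] q7 0.69
d [-0.  -0.2 -0.2] dL 0.02
```

Contact. Release, lift, and move clear to check everything.

```bash
python3 -m jog '[[0,0,-0.0004,0,0,0,1],[0,0,0,0,0,0,-0.5],[0,0,0,0,0,0,-0.7],[0,0,0,0,0,0,-0.8],[0,0,0,0,0,0,-0.8],[0,0,0.015,0,0,0,-0.8],[0,0,0.03,0,0,0,-0.8],[0,0,0.04,0,0,0,-0.8]]' >/dev/null
python3 -m jog '[[0,0,0.03,0,0,0,-0.8],[0,-0.02,0,0,0,0,-0.8],[-0.005,-0.035,0,0,0,0,-0.8],[-0.008,-0.035,0,0,0,0,-0.8],[-0.008,-0.035,0,0,0,0,-0.8],[-0.008,-0.035,0,0,0,0,-0.8],[-0.008,-0.035,0,0,0,0,-0.8],[-0.005,-0.02,0,0,0,0,-0.8]]'>/dev/null
python3 g.py
python3 v.py blue red green yellow purple
python3 - <<'E'
from h import *
S=eyes.get_image("side"); T=eyes.get_image("top")
# side-camera check: book cover vs plinth by depth
import v as V
K=S["intrinsics"]; z=S["z_map"]; vv,uu=np.mgrid[:480,:640]
W=(np.stack([(uu-K[0,2])/K[0,0]*z,(vv-K[1,2])/K[0,0]*z,z],-1)-S["t"])@S["R"]
pl0=dict(blue=(492.6,395.3),red=(606.5,195.7),green=(667.9,-26.6),yellow=(633.4,-225.3),purple=(460.6,-378.4))
for c,p in V.PL.items():
    m=((np.hypot(W[...,0]-p[0],W[...,1]-p[1])<.06)&(abs(W[...,2]-V.H[c])<.003)&(z>0)).astype(np.uint8)
    k=max(cv2.findContours(m,0,1)[0],key=cv2.contourArea)
    R=cv2.minAreaRect(toplane(S,k,V.H[c]).astype(np.float32)*1000); print("side",c,np.round(R[0],1),np.round(R[1]),"plinth",pl0[c])
cv2.imwrite("pics/a5.png",T["image"][130:320,90:530,::-1].repeat(1,0)); cv2.imwrite("pics/a5.png",cv2.resize(cv2.imread("pics/a5.png"),(790,341),interpolation=cv2.INTER_CUBIC))
E
```

```text
t 34.9 p [451.  179.  133.9] L -22.69 tilt [-0.04 -0.08] open 77.0 F 0 w [ 0.6 -0.1  0.2] q7 0.93
blue [(498.6, 400.3), (np.float64(78.0), np.float64(50.0)), -22.2, (497.2, 397.0), (np.float64(97.0), np.float64(75.0)), -23.8]
red [(608.4, 194.3), (np.float64(78.0), np.float64(61.0)), -22.0, (608.5, 194.3), (np.float64(96.0), np.float64(79.0)), -22.0]
green [(669.5, -28.1), (np.float64(65.0), np.float64(45.0)), -27.2, (670.6, -25.7), (np.float64(96.0), np.float64(80.0)), -27.6]
yellow [(635.7, -226.3), (np.float64(64.0), np.float64(46.0)), -19.0, (634.6, -225.6), (np.float64(96.0), np.float64(80.0)), -18.6]
purple [(462.2, -377.6), (np.float64(48.0), np.float64(34.0)), 14.2, (462.0, -376.1), (np.float64(96.0), np.float64(80.0)), 14.3]
side blue [462.8 404.7] [65. 18.] plinth (492.6, 395.3)
side red [603.9 192.2] [65. 77.] plinth (606.5, 195.7)
side green [665.6 -30.1] [49. 64.] plinth (667.9, -26.6)
side yellow [ 632.4 -227.6] [48. 64.] plinth (633.4, -225.3)
side purple [ 459.9 -379. ] [48. 34.] plinth (460.6, -378.4)
```

View pics/a5.png

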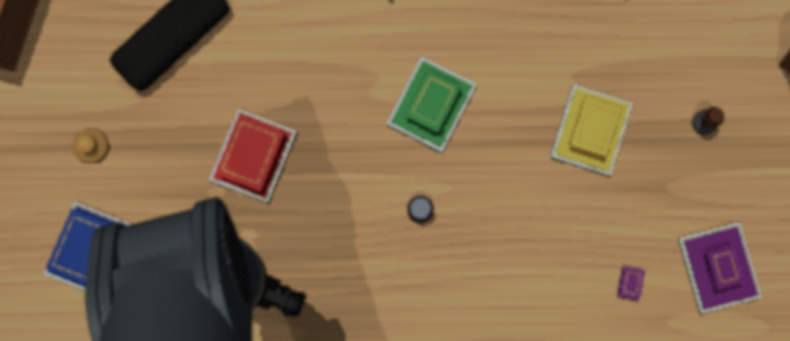

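Every book lies square on its own felt. Green is at crop (433,104) and sits about 2.7 mm off centre, so I'll regrip and shift it. Blue gets checked once the arm is out of the way.

```bash
python3 -m jog '[[0.015,-0.014,0,0,0,-1,-0.55],[0.027,-0.026,0,0,0,-1,-0.55],[0.029,-0.028,0,0,0,-1,-0.55],[0.029,-0.028,0,0,0,-1,-0.55],[0.029,-0.028,0,0,0,-0.8,-0.55],[0.029,-0.028,0,0,0,0,-0.55],[0.027,-0.026,0,0,0,0,-0.55],[0.02,-0.018,0,0,0,0,-0.55]]' >/dev/null
python3 -m jog '[[0.012,-0.01,0,0,0,0,-0.55],[0,0,-0.02,0,0,0,-0.55],[0,0,-0.025,0,0,0,-0.55],[0,0,-0.02,0,0,0,-0.55],[0,0,0,0,0,0,-0.55],[0,0,0,0,0,0,-0.55],[0,0,0,0,0,0,-0.55]]' >/dev/null
python3 g.py 669.2 -26.9 20 -27.5; python3 v.py blue
```

```text
t 36.4 p [670.2 -22.1  69.6] L -27.26 tilt [0.07 0.  ] open 66.0 F 0 w [-0.6 -0.6  0.2] q7 1.29
d [ -1.   -4.8 -49.6] dL -0.24
blue [(496.2, 394.6), (np.float64(78.0), np.float64(63.0)), -22.6, (495.9, 394.7), (np.float64(96.0), np.float64(79.0)), -22.3]
```

```bash
python3 -m jog '[[-0.001,-0.0048,-0.015,0,0,-0.2,-0.55],[0,0,-0.02,0,0,0,-0.55],[0,0,-0.01,0,0,0,-0.55],[0,0,-0.003,0,0,0,-0.55],[0,0,0,0,0,0,-0.55],[0,0,0,0,0,0,-0.55],[0,0,0,0,0,0,-0.55]]' >/dev/null
python3 g.py 669.2 -26.9 20 -27.5
```

```text
t 37.0 p [669.  -27.6  21.9] L -27.51 tilt [ 0.1 -0. ] open 66.1 F 0 w [ 0.5 -0.6 -0.3] q7 1.31
d [ 0.2  0.7 -1.9] dL 0.01
```

```bash
python3 -m jog '[[0,0.0007,-0.0005,0,0,0,-0.3],[0,0,0,0,0,0,-0.1],[0,0,0,0,0,0,0.1],[0,0,0,0,0,0,1],[0,0,0,0,0,0,1],[0,0,0,0,0,0,1]]' >/dev/null
python3 g.py 669.2 -26.9 20 -27.5
python3 -m jog '[[0,0,0.003,0,0,0,1],[0,0,0.003,0,0,0,1],[0.0007,0.0023,0,0,0,0,1],[0,0,0,0,0,0,1],[0,0,0,0,0,0,1],[0,0,0,0,0,0,1]]' >/dev/null
python3 g.py 669.9 -24.6 20 -27.5
```

```text
t 37.5 p [668.6 -26.9  21.2] L -27.52 tilt [0.07 0.01] open 44.4 F 62 w [-1.5  0.1  5.8] q7 1.31
d [ 0.6  0.  -1.2] dL 0.02
t 38.0 p [668.7 -24.6  26. ] L -27.51 tilt [-0.02  0.  ] open 44.2 F 61 w [ 0.  -0.4 -0.6] q7 1.31
d [ 1.2 -0.  -6. ] dL 0.01
```

```bash
python3 -m jog '[[0.0006,0,-0.002,0,0,0,1],[0,0,-0.0015,0,0,0,1],[0,0,0,0,0,0,1],[0,0,0,0,0,0,1]]' >/dev/null; python3 g.py 669.3 -24.6 21 -27.5
python3 -m jog '[[0,0,-0.0008,0,0,0,1],[0,0,0,0,0,0,1],[0,0,0,0,0,0,1]]' >/dev/null; python3 g.py
python3 -m jog '[[0,0,-0.0007,0,0,0,1],[0,0,0,0,0,0,1],[0,0,0,0,0,0,1]]' >/dev/null; python3 g.py
```

```text
t 38.3 p [669.3 -24.7  22.4] L -27.52 tilt [-0.03 -0.  ] open 44.3 F 61 w [-0.1  0.4 -0.7] q7 1.31
d [-0.   0.1 -1.4] dL 0.02
t 38.6 p [669.5 -24.7  21.9] L -27.52 tilt [-0. -0.] open 44.6 F 61 w [ 0.7 -0.1 -1.2] q7 1.31
t 38.8 p [669.6 -24.7  21.2] L -27.52 tilt [ 0.01 -0.  ] open 44.5 F 61 w [ 0.1 -0.4 -0.2] q7 1.31
```

```bash
python3 -m jog '[[0,0,-0.0006,0,0,0,1],[0,0,0,0,0,0,1],[0,0,0,0,0,0,1]]' >/dev/null; python3 g.py
python3 -m jog '[[0,0,-0.0006,0,0,0,1],[0,0,0,0,0,0,1],[0,0,0,0,0,0,1]]' >/dev/null; python3 g.py
```

```text
t 39.1 p [669.5 -24.7  21.2] L -27.52 tilt [0.02 0.01] open 44.5 F 62 w [-1.9  0.5  5. ] q7 1.31
t 39.3 p [669.6 -24.7  21.2] L -27.52 tilt [0.03 0.01] open 44.3 F 63 w [-4.1  0.8 10.8] q7 1.31
```

Contact. Release, retreat to the middle, and do a last check.

```bash
python3 -m jog '[[0,0,0.0008,0,0,0,-0.1],[0,0,0,0,0,0,-0.3],[0,0,0,0,0,0,-0.4],[0,0,0,0,0,0,-0.4],[0,0,0.015,0,0,0,-0.4],[0,0,0.03,0,0,0,-0.4],[0,0,0.04,0,0,0,-0.5],[0,0,0.03,0,0,0,-0.5]]' >/dev/null
python3 -m jog '[[-0.01,0,0.01,0,0,0,-0.5],[-0.025,0,0.01,0,0,0,-0.5],[-0.03,0,0.01,0,0,0,-0.5],[-0.03,0,0,0,0,0,-0.5],[-0.03,0,0,0,0,0,-0.5],[-0.03,0,0,0,0,0,-0.5],[-0.02,0,0,0,0,0,-0.5],[-0.01,0,0,0,0,0,-0.5]]'>/dev/null
python3 -m jog '[[0,0,0,0,0,0,-0.5],[0,0,0,0,0,0,-0.5],[0,0,0,0,0,0,-0.5]]'>/dev/null
python3 g.py; python3 v.py blue red green yellow purple
python3 - <<'E'
from h import *
T=eyes.get_image("top"); cv2.imwrite("pics/a6.png",T["image"][:,:,::-1])
T0=dict(np.load("top0.npz"))
for uv in((324,246),(141,211),(484,198),(441,288),(185,150)):
    x,y=uv; a=T0["image"][y-25:y+25,x-25:x+25].astype(np.uint8); b=T["image"][y-15:y+15,x-15:x+15]
    m=cv2.minMaxLoc(cv2.matchTemplate(a,b,cv2.TM_CCOEFF_NORMED)); print(uv,"shift px",10-m[3][0],10-m[3][1],round(m[1],2))
E
```

```text
t 40.9 p [486.1 -24.5 165.8] L -27.49 tilt [ 0.08 -0.01] open 63.9 F 0 w [-0.7 -0.3  0.8] q7 1.26
blue [(496.2, 394.6), (np.float64(78.0), np.float64(63.0)), -22.6, (495.7, 394.1), (np.float64(96.0), np.float64(80.0)), -22.3]
red [(608.3, 194.1), (np.float64(78.0), np.float64(62.0)), -22.0, (608.4, 194.1), (np.float64(96.0), np.float64(79.0)), -21.9]
green [(670.9, -26.6), (np.float64(64.0), np.float64(45.0)), -27.2, (671.4, -27.4), (np.float64(99.0), np.float64(78.0)), -27.6]
yellow [(635.7, -226.3), (np.float64(64.0), np.float64(46.0)), -19.0, (634.2, -224.5), (np.float64(98.0), np.float64(78.0)), -18.1]
purple [(462.2, -377.6), (np.float64(48.0), np.float64(34.0)), 14.2, (462.8, -376.2), (np.float64(97.0), np.float64(79.0)), 14.1]
(324, 246) shift px 6 8 0.27
(141, 211) shift px 0 0 1.0
(484, 198) shift px 0 0 1.0
(441, 288) shift px 0 0 1.0
(185, 150) shift px 0 0 1.0
```

View pics/a6.png

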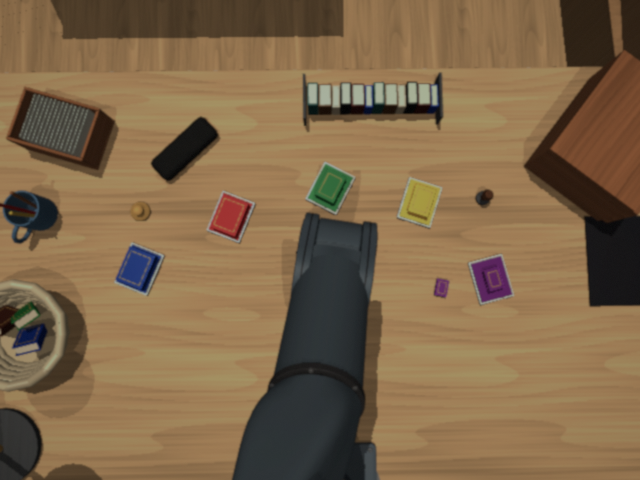

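The final picture shows all five books centred on their felts: blue (140,268), red (231,217), green (330,187), yellow (420,202) and purple (492,279). The other things are unmoved; the arm hides the small cylinder, but it stayed well above it.

```bash
python3 -c "
from station import r; print(r.close_job())"
```

```text
the job is handed in; nothing more can be done
None
```

I've handed in the job after about 41 s: all five books lie flat and square on their matching plinths, each within about 2 mm of centre by the cameras, and I saw no other object move (the small cylinder was hidden by the arm in the last picture).

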